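# Prime the granule dispenser and hold its run lever level

## Robot

A 7-joint arm with a two-finger parallel gripper is mounted at the origin on the work surface. World frame = base frame: x ahead of the robot, y to its left, z up, the work surface at z = 0. Lengths are in m, angles in rad, forces in N, time in s.
With the tool pointing down it reaches from about 0.4 to 0.85 m from the base axis. Payload 4.5 kg.
Tool frame: the origin (TCP) lies at the very end of the fingers, on their centre line; the grasp point (between the pads) lies behind it (r.grip_depth is the z of the grasp point in the tool frame, in m); z points along the fingers, y is the direction in which the jaws open and shut (so a half turn about z gives the same grasp; the last joint's range is limited). The gripper opens to 88 mm and grips with 3 to 60 N. Pads are 18 mm wide; open, the fingers measure 123 mm over their backs; the gripper's body (75 mm by 187 mm) begins 45 mm behind the grasp point.
Start: joints at [-1.291, 0.689, -0.195, 1.565, 0.157, 0.902, -0.215], TCP at [0.152, 0.606, 0.239] pointing down, gripper open.
Joint ranges: [-3.01, 3.01], [-0.46, 2.08], [-1.47, 1.51], [0.13, 2.56], [-1, 4.14], [0.04, 2.09], [-2.66, 2.66]. Speed limits (rad/s): [2.57, 2.57, 3.14, 3.14, 3.14, 3.14, 3.14].

## Interface

Orientations are given as a unit quaternion [x, y, z, w].
In Python, from plant import sensors, cams, r gives the robot as it stands. The module is installed in compiled form; this text tells all that it offers.
- The arm moves only by the tool drive_tool, never from a script. Its argument "series" is a list that holds one entry, the list of rows, each a list of 5 numbers: the shift along the world's x, y, z in mm, then the turn about the world's z in rad, then the finger opening in mm, from 0 to 88.1. A call has 1 to 10 rows; each row shifts and turns the commanded pose from where the row before left it; what a row does not reach is not made up. A row lasts 1/10 s, in which the tool goes at most 50 mm and 8.59 degrees, less where a joint would pass 70% of its speed; a pose out of reach is approached as far as the arm can. A call with a gripper value outside its range is refused whole. The fingers move at their own pace and stop on an object; "force" is the grip in N (left out, the last holds). Time passes only in rows, so rows that do not move let the fingers close. It gives the time, the measured TCP pose, the force and the opening at its end, in the units of the state.
- sensors.get_state(): the state, without advancing time (a new reading comes with each control period).
- cams.snapshot(name): name is "side" or "top" or "wrist"; returns the picture (384x512x3 uint8, blue, green, red); there is no depth.
- cams.camera_model(name): a dict with "fx", "fy", "cx", "cy" (pixels), "camera_from_world" (4x4, takes a point from world to camera coordinates). Camera axes: x right, y down, z forward; pixel columns grow to the right and rows downward; lengths in m; the calibration is good to about 2 mm. A picture is of the moment at which its call begins: read the wrist's pose just before it. camera_model takes no time and is no camera call; for the wrist camera it gives the pose at the moment of the call.
- r.finish_job(): hands the job in, once; it reports no verdict.
Trained networks look in the newest picture that a camera, given by its name, has taken for a name from the list of things; names that differ only in an ending like _2 or _b are one class to them, and where a whole thing is asked for, a point or a joint stands for the part that bears it (a point fixed in the world has none). Each returns a list of dicts, best first, with "confidence" (0 to 1); they miss things now and then, are a little off and sometimes report something else, mostly with a low value. They report only what shows in the picture. A call takes as long as a camera call.
- cams.trace(camera, name): "mask" (384x512 bool, what is visible of it) and "at" ([column, row] in pixels, amid what is visible of it).
- cams.mark_of(camera, name): "at" ([column, row] in pixels: a listed point, or the origin of a listed thing).
The state is a dict: "clock": time; "q": joint angles; "qd": joint speeds; "joint_torque": joint torques, N m; "tool_pos": TCP position; "eef_rot": TCP orientation; "contact_force": force on the tool from outside, world axes, zero at the start; "moment": the same for the moment, N m; "opening": opening from 0.0 (shut) to 1.0 (fully open).
Only numpy, scipy, OpenCV 4.12 (cv2) and the standard library are available. Lean on these libraries where they do the work, as an engineer would, in place of code of your own. Each camera call takes 0.05 s, during which the arm holds its last target.

## Task

Prime the granule dispenser with a full stroke of the pedal pump: press the pedal right down to its stop, then let it come all the way up again. Then press the dispenser's sprung hold-to-run lever down until it is level (half its travel, in line with the fixed finger beside it), never pushing it on towards its bottom stop, and keep it level for three seconds; the program finishes while the gripper is still holding the lever level. Leave the open canister standing under the chute and do not disturb the other things on the bench.

Things in the scene. Friction and masses are not known exactly. Their poses are not given: they have to be found in the camera images.
- dispenser: Granule dispenser, fixed: low blue housing (170 x 160 mm, 110 mm high, from x = 200 mm) on a 12 mm steel base plate (from x = 90 mm), an upside-down white stock canister on top (to 205 mm), a steel chute at its -y side (to 165 mm). Axes: x from the lever's crossbar to the housing (away from the robot at yaw 0), z up. Origin: on the bench below the crossbar's middle when the lever is level.
- lever_pivot (a point): The lever's hinge axis (along the dispenser's y), fixed at x = 160 mm, y = 0, height 150 mm in the dispenser's frame, between two grey cheeks (front edge at x = 142 mm, up to 172 mm high). Nothing stands under the crossbar.
- level_finger (a point): Free end of the fixed level finger beside the lever: a thin steel rod, 6 mm across, at height 150 mm, at x = 82 mm, y = 38 mm in the dispenser's frame, running level from there to the cheek.
- lever_bar (a point): Centre of the lever's crossbar: a black rubber bar 22 mm in diameter and 110 mm long, along the dispenser's y, at the free end of a steel arm 14 mm wide and 18 mm high, 160 mm from the pivot. Its centre is about 190 mm above the bench at rest, 150 mm when level, 110 mm at the bottom stop; the bar's top is 11 mm higher.
- lever (a joint): Hinge angle of the lever in rad: 0 at rest (free end sloping 0.25 rad upward), 0.25 = level, 0.5 = bottom stop. It grows as the crossbar is pressed down. A spring returns it: at the crossbar it needs about 4 N to start and 8 N when level, 12 N at the bottom.
- pump: Pedal pump, fixed to the bench: grey base plate 215 x 96 mm, 12 mm thick, a hinged steel pedal plate 165 mm long and 78 mm wide above it. Its own axes: x from the pedal's free end towards its hinge (away from the robot at yaw 0), z up. Origin: on the bench surface below the middle of the tread when the pedal is at its stop.
- pedal_hinge (a point): The pedal's hinge axis (along the pump's y), fixed at x = 130 mm, y = 0, height 45 mm in the pump's frame.
- pedal_tread (a point): Middle of the tread's top face: a ribbed black rubber pad 66 x 70 mm near the pedal's free end, 130 mm from the hinge along the plate and 12 mm above the hinge line. About 101 mm above the bench at rest (and then about 4 mm on the +x side of the pump's origin), 57 mm at the stop.
- pedal (a joint): Hinge angle of the pedal in rad: 0 at rest (sloping 0.35 rad upward to the free end), 0.35 = at its stop (plate level). It grows as the tread is pressed down. A spring returns it to 0 by itself when let go: at the tread about 6 N to start, 13 N at the stop.
- canister: Open white canister, 60 mm across, 85 mm high, 60 g, standing loose on the dispenser's base plate under the chute, at x = 180 mm, y = -118 mm in the dispenser's frame. Origin: centre of its underside. Leave it there, upright.
- tub_a: Small white lidded tub, 62 mm across, 55 mm high, loose, behind the pump. Origin: centre of its underside. Leave alone.
- tub_b: A second tub like tub_a, beside it. Leave alone.
- scoop: Grey spoon-shaped measuring scoop, 150 mm long, lying loose near the middle front of the bench. Leave alone.
- label_roll: Roll of blank labels, 90 mm across, 40 mm high, lying loose at the left. Origin: centre of its underside. Leave alone.
- stock_a: White lidded stock canister, 66 mm across, 120 mm high, loose at the right. Origin: centre of its underside. Leave alone.
- stock_b: A second stock canister like stock_a, not far from it. Leave alone.

How it is judged:
On the way, in this order (a step that is already met when the one before it is completed fails the run):
1. the pump's pedal is pressed down to its stop (value of joint pedal above 0.325 rad), for 0.1 s.
2. the pedal has come all the way up again (value of joint pedal below 0.04 rad), for 0.1 s.
3. the lever is held level by the robot for three seconds (value of joint lever between 0.2 and 0.3 rad and contact force between any of the fingers, the arm and dispenser above 2 N and value of joint pedal below 0.04 rad), for 2.8 s.
At the end, for the whole second after the job is handed in: The lever stands level within 0.05 rad (joint 0.20 to 0.30), held there by the robot (over 2 N of contact on the dispenser), the pedal is back up (under 0.04 rad), the open canister stands upright under the chute and neither it nor any other loose thing has moved more than 30 mm (all of step 3 and distance of each of canister, tub_a, tub_b, scoop, label_roll, stock_a, stock_b from where it was at the start of the episode below 0.03 m and angle between canister's own z axis and vertical below 0.2 rad); the arm keeps its last pose, push and grip.
It fails at once if the lever is pushed far past level, towards its bottom stop (value of joint lever above 0.4 rad).
It fails at once if the open canister is tipped (angle between canister's own z axis and vertical above 0.5 rad).
It fails at once if a thing on the bench is disturbed (distance of any of tub_a, tub_b, scoop, label_roll, stock_a, stock_b from where it was at the start of the episode above 0.03 m).
It also fails if it takes over 48 s, if anything falls off the work surface, if the arm or the gripper's body presses on something with over 40 N, if the wrist force passes 120 N, or if a joint passes its speed limit or range.

## Working session

There is one attempt and no reset: what is moved stays moved. The work goes in short steps, Python scripts to look and compute and a tool call to move; the robot and the scene stay as the last step left them, time stands still between calls to the robot, and variables do not carry over. Pictures are saved under pics/ and viewed, and the job is handed in when it is done.

Besides the shell and the picture viewer there is one more tool, called after "Emit:" as name([rows], argument=value, ...), one row to a line, values as JSON. drive_tool: Moves the arm, as the interface text tells. Its arguments: {"type":"object","properties":{"series":{"type":"array","items":{"type":"array","items":{"type":"array","items":{"type":"number"}}}},"force":{"type":"number"}},"required":["series"]}

```bash
mkdir -p pics
cat > h.py <<'E'
import numpy as np, cv2
from plant import sensors, cams, r
def ray(cam,px):
    m=cams.camera_model(cam); T=np.linalg.inv(np.array(m["camera_from_world"]))
    d=np.array([(px[0]-m["cx"])/m["fx"],(px[1]-m["cy"])/m["fy"],1.]); return T[:3,3],T[:3,:3]@d
def atz(cam,px,z):
    o,d=ray(cam,px); return o+d*(z-o[2])/d[2]
def proj(cam,p):
    m=cams.camera_model(cam); c=np.array(m["camera_from_world"])@np.r_[p,1]; return np.array([m["fx"]*c[0]/c[2]+m["cx"],m["fy"]*c[1]/c[2]+m["cy"]])
E
python3 - <<'E'
from h import *
s=sensors.get_state(); print(s["clock"],s["tool_pos"],s["eef_rot"],s["opening"],r.grip_depth)
for c in("top","side"):
    im=cams.snapshot(c); cv2.imwrite(f"pics/{c}0.png",im)
for c in("top","side"):
    for n,z in(("lever_bar",.19),("level_finger",.15),("lever_pivot",.15),("dispenser",0),("pump",0),("pedal_hinge",.045),("pedal_tread",.101)):
        for d in cams.mark_of(c,n)[:1]: print(c,n,np.round(d["at"],1),round(d["confidence"],2),atz(c,d["at"],z).round(4))
E
```

```text
0.0 [0.1519869  0.60558744 0.23791943] [ 1.22570944e-01  9.92459321e-01 -9.26734417e-04 -3.95791765e-05] 0.9996473015150809 -0.0187
top lever_bar [212.1 211.8] 0.69 [0.4891 0.1903 0.19  ]
top level_finger [303.8 203.3] 0.74 [ 0.5193 -0.1604  0.15  ]
top lever_pivot [217.9 171.5] 0.61 [0.6504 0.1715 0.15  ]
top dispenser [311.7 157.4] 0.56 [ 0.7293 -0.2106  0.    ]
top pump [308.2 210.6] 0.84 [ 0.5041 -0.1892  0.    ]
top pedal_hinge [301.3 176.3] 0.88 [ 0.6421 -0.1613  0.045 ]
top pedal_tread [306.1 203.1] 0.98 [ 0.5251 -0.1733  0.101 ]
side lever_bar [196.2 160.7] 0.84 [0.4778 0.202  0.19  ]
side level_finger [216.9 165.4] 0.91 [0.5539 0.2037 0.15  ]
side lever_pivot [237.8 162. ] 0.92 [0.6306 0.1874 0.15  ]
side dispenser [259.5 264.6] 0.19 [ 0.5051 -0.1814  0.    ]
side pump [256.  266.3] 0.79 [ 0.4925 -0.1824  0.    ]
side pedal_hinge [292.8 238.5] 0.82 [ 0.6275 -0.1759  0.045 ]
side pedal_tread [259.1 235.6] 0.59 [ 0.5113 -0.1713  0.101 ]
```

View pics/top0.png

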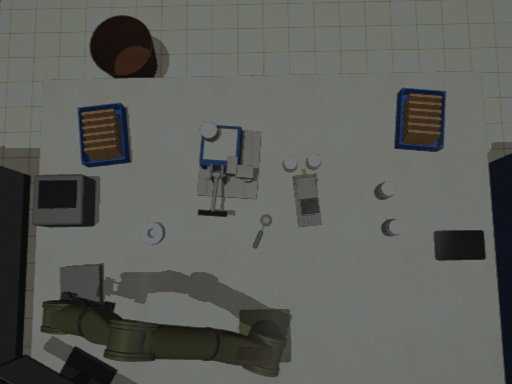

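View pics/side0.png

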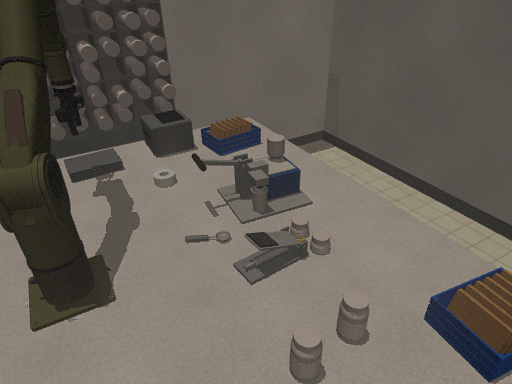

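The top view shows the dispenser lever bar at about (212,212) and the pump at (307,200), with the scoop between them. Next I'll triangulate both cameras and zoom in.

Run:
```python
from h import *
from scipy.optimize import least_squares
for n in("lever_bar","level_finger","lever_pivot","pedal_hinge","pedal_tread"):
    a=[(c,cams.mark_of(c,n)) for c in("top","side")]
    print(n,[[ (np.round(d["at"],1).tolist(),round(d["confidence"],2)) for d in l[:2]] for c,l in a])
    f=lambda p:np.concatenate([proj(c,p)-l[0]["at"] for c,l in a])
    s=least_squares(f,[.55,0,.1]);print("  ",s.x.round(4),s.fun.round(1))
im=cv2.imread("pics/top0.png")[140:240,180:340]
cv2.imwrite("pics/topz.png",cv2.resize(im,None,fx=5,fy=5,interpolation=cv2.INTER_CUBIC))
```

```text
lever_bar [[([212.1, 211.8], 0.69), ([313.8, 160.4], 0.52)], [([196.2, 160.7], 0.84)]]
   [0.4812 0.1921 0.1945] [-0.6  2.   1.9 -0.3]
level_finger [[([303.8, 203.3], 0.74), ([206.1, 191.9], 0.58)], [([216.9, 165.4], 0.91), ([292.3, 235.1], 0.28)]]
   [ 0.4498 -0.1264  0.3298] [-5.4 14.6 11.2 -1.9]
lever_pivot [[([217.9, 171.5], 0.61)], [([237.8, 162.0], 0.92)]]
   [0.6374 0.1759 0.1553] [-1.2  3.1  3.1 -0.5]
pedal_hinge [[([301.3, 176.3], 0.88)], [([292.8, 238.5], 0.82), ([347.3, 331.1], 0.27)]]
   [ 0.6413 -0.1606  0.0291] [-0.4  0.8  0.7 -0.1]
pedal_tread [[([306.1, 203.1], 0.98)], [([259.1, 235.6], 0.59)]]
   [ 0.5174 -0.1699  0.0985] [-0.9  2.   1.6 -0.3]
```

View pics/topz.png

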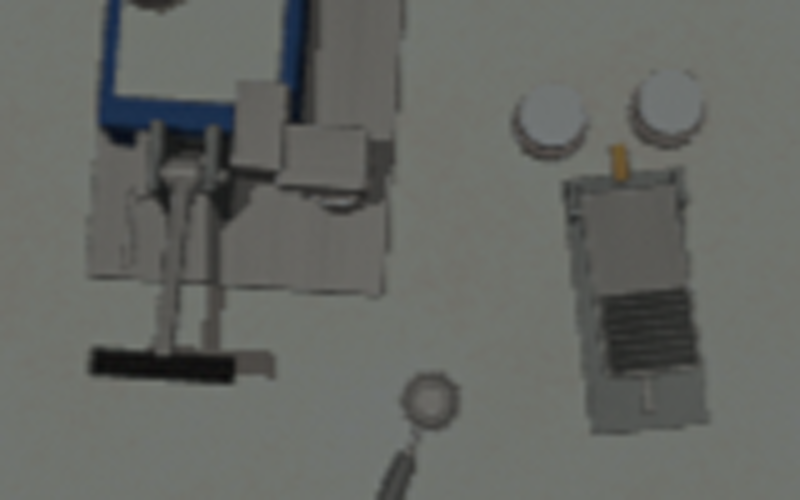

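The zoomed view puts the crossbar centre at about (212.4,213) and the tread centre at about (309.8,206.2) in full-picture pixels.

Run:
```python
from h import *
print(atz("top",[212.4,213],.19),atz("top",[309.8,206.2],.101))
for a,z in(([198.2,212],.19),([226.8,214.3],.19)): print(atz("top",a,z))
for p in ([.5,.19,.19],[.482,.19,.19]): print(proj("top",p),proj("side",p))
for n in("tub_a","stock_a","label_roll","canister"): print(n,[atz("top",d["at"],.03).round(3).tolist() for d in cams.trace("top",n)[:2]])
print(sensors.get_state()["clock"])
```

```text
[0.48450544 0.18922933 0.19      ] [ 0.51244346 -0.18754759  0.101     ]
[0.48927311 0.24309937 0.19      ]
[0.47859337 0.13468943 0.19      ]
[212.18058393 208.92759928] [203.48341367 160.4896018 ]
[212.19940159 213.66356491] [198.64946648 161.74396304]
tub_a [[0.714, -0.213, 0.03], [0.7, -0.124, 0.03]]
stock_a [[0.581, -0.498, 0.03], [0.421, -0.523, 0.03]]
label_roll [[0.423, 0.432, 0.03], [0.419, -0.519, 0.03]]
canister [[0.435, 0.459, 0.03]]
1.5
```

Emit:
drive_tool([
  [[30, -25, 5, 0, 0], [33, -26, 5, 0, 0], [33, -26, 5, 0, 0], [33, -26, 5, 0, 0], [33, -26, 5, 0, 0], [33, -26, 5, 0, 0], [33, -26, 5, 0, 0], [33, -26, 5, 0, 0], [7, -30, 0, 0, 0], [2, -40, 0, 0, 0]],
], force=20)

```text
clock: 2.5
tool_pos: [0.4236, 0.329, 0.2788]
eef_rot: [0.123, 0.992, 0.001, 0.001]
contact_force: [0.7, 0.5, 0.1]
opening: 0.117
```

Emit:
drive_tool([
  [[0, -45, 0, 0, 0], [0, -45, 0, 0, 0], [0, -45, 0, 0, 0], [5, -45, 0, 0, 0], [5, -45, 0, 0, 0], [5, -45, 0, 0, 0], [10, -45, -5, 0, 0], [15, -45, -10, 0, 0], [15, -45, -10, 0, 0], [15, -45, -10, 0, 0]],
])

```text
clock: 3.5
tool_pos: [0.4926, -0.1227, 0.2437]
eef_rot: [0.123, 0.992, 0.0, 0.0]
contact_force: [0.9, -0.1, 0.4]
opening: 0.008
```

Run:
```python
from h import *
s=sensors.get_state(); print(s["clock"],s["tool_pos"],s["q"])
im=cams.snapshot("wrist"); cv2.imwrite("pics/w1.png",im)
for n,z in(("pedal_tread",.101),("pedal_hinge",.045),("pump",0)):
    for d in cams.mark_of("wrist",n)[:1]: print(n,np.round(d["at"],1),round(d["confidence"],2),atz("wrist",d["at"],z).round(4))
```

```text
3.5 [ 0.49262244 -0.12271168  0.24368804] [ 0.30507956  0.53342189 -0.23606513  1.90796925  0.18123123  0.71961099
  1.28898158]
pedal_tread [205.3 205.5] 0.66 [ 0.509  -0.1906  0.101 ]
pump [209.4 173.4] 0.56 [ 0.497  -0.1909  0.    ]
```

View pics/w1.png

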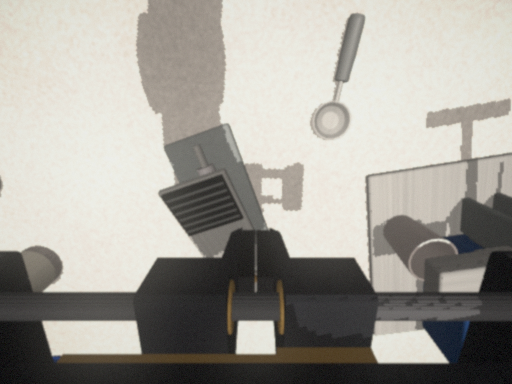

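The wrist view shows the tread at about (207,207), which is (0.509,-0.190) and agrees with the top view. Moving over it and pressing.

Emit:
drive_tool([
  [[8, -33, 0, 0, 0], [8, -33, -20, 0, 0], [0, 0, -40, 0, 0], [0, 0, -40, 0, 0], [0, 0, -28, 0, 0], [0, 0, -15, 0, 0], [0, 0, -15, 0, 0], [0, 0, -15, 0, 0], [0, 0, -8, 0, 0]],
])

```text
clock: 4.6
tool_pos: [0.5046, -0.1848, 0.0626]
eef_rot: [0.122, 0.993, -0.0, -0.004]
contact_force: [-6.4, -0.9, 10.5]
opening: 0.004
```

Emit:
drive_tool([
  [[0, 0, -4, 0, 0], [0, 0, -4, 0, 0], [0, 0, 0, 0, 0], [0, 0, 0, 0, 0]],
])

```text
clock: 5.0
tool_pos: [0.504, -0.1848, 0.0571]
eef_rot: [0.122, 0.993, -0.0, -0.004]
contact_force: [-10.6, 2.0, 24.4]
opening: 0.001
```

Run:
```python
from h import *
im=cams.snapshot("side"); cv2.imwrite("pics/s1.png",cv2.resize(im[180:300,190:350],None,fx=5,fy=5,interpolation=cv2.INTER_CUBIC))
```

```text
(no output)
```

View pics/s1.png

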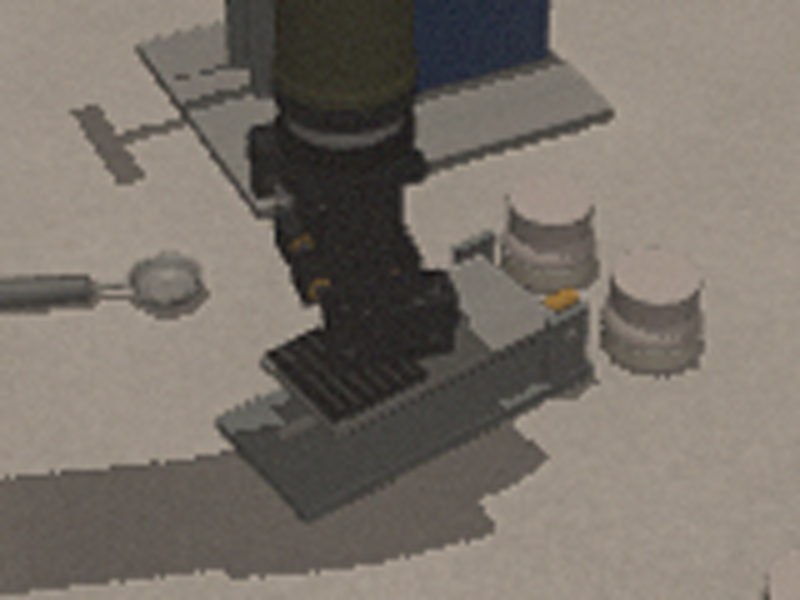

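The fingertips are on the tread and the pedal looks about level. The 24 N is well above the spring's 13 N. One more small push should show whether it is at the stop.

Emit:
drive_tool([
  [[0, 0, -4, 0, 0], [0, 0, 0, 0, 0], [0, 0, 0, 0, 0]],
])

```text
clock: 5.35
tool_pos: [0.504, -0.1848, 0.0563]
eef_rot: [0.122, 0.993, -0.001, -0.003]
contact_force: [-15.9, 2.8, 54.9]
opening: 0.008
```

The force jumped to 55 N with almost no motion, so the pedal is at its stop. Releasing now.

Emit:
drive_tool([
  [[0, 0, 25, 0, 0], [0, 0, 40, 0, 0], [0, 0, 45, 0, 0], [0, 0, 45, 0, 0], [0, 0, 45, 0, 0], [0, 0, 20, 0, 0], [0, 0, 0, 0, 0]],
])

```text
clock: 6.05
tool_pos: [0.5104, -0.1848, 0.2747]
eef_rot: [0.121, 0.993, -0.0, 0.004]
contact_force: [0.8, -0.7, 0.2]
opening: 0.008
```

Run:
```python
from h import *
im=cams.snapshot("side"); cv2.imwrite("pics/s2.png",cv2.resize(im[180:300,190:350],None,fx=5,fy=5,interpolation=cv2.INTER_CUBIC))
```

```text
(no output)
```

View pics/s2.png

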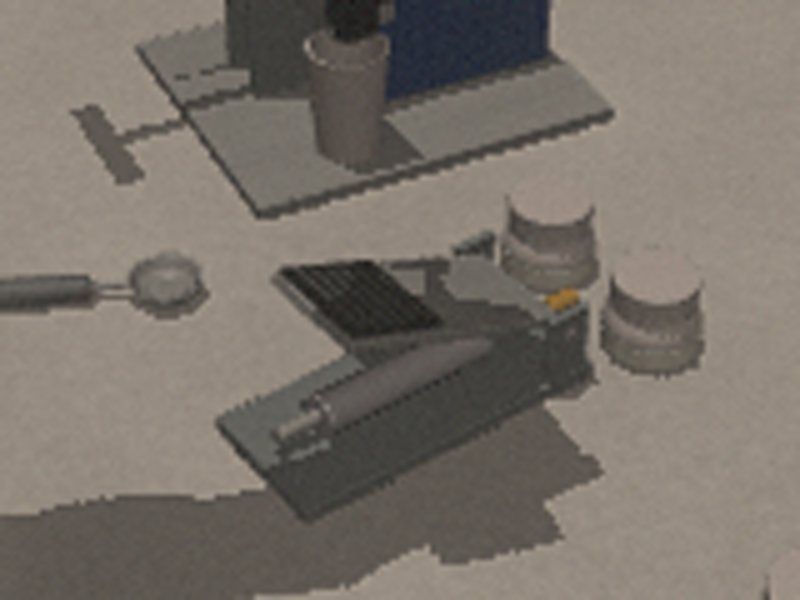

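The pedal is back up. Moving to the lever.

Emit:
drive_tool([
  [[-5, 35, 0, 0.04, 0], [-5, 40, 0, 0.04, 0], [-5, 40, 0, 0.04, 0], [-5, 40, 0, 0.04, 0], [-5, 40, 0, 0.04, 0], [-5, 40, 0, 0.04, 0], [-5, 40, 0, 0.04, 0], [0, 30, 0, 0.03, 0], [0, 20, 0, 0.03, 0], [0, 10, 0, 0, 0]],
])

```text
clock: 7.1
tool_pos: [0.4713, 0.1512, 0.2695]
eef_rot: [-0.05, 0.999, 0.0, -0.001]
contact_force: [-0.4, 0.5, -0.2]
opening: 0.004
```

Run:
```python
from h import *
s=sensors.get_state(); print(s["clock"],s["tool_pos"],s["q"])
im=cams.snapshot("wrist"); cv2.imwrite("pics/w2.png",im)
for n,z in(("lever_bar",.19),("lever_pivot",.15),("level_finger",.15)):
    for d in cams.mark_of("wrist",n)[:2]: print(n,np.round(d["at"],1),round(d["confidence"],2),atz("wrist",d["at"],z).round(4))
for d in cams.trace("wrist","lever_bar")[:1]:
    print(d["at"],d["confidence"],atz("wrist",d["at"],.19))
```

```text
7.1 [0.47128793 0.15121101 0.26951102] [-0.1699977   0.49221391 -0.35489108  1.9025643   0.23085508  0.78888332
  1.02025164]
lever_bar [294.9 213.1] 0.72 [0.483  0.1861 0.19  ]
lever_pivot [265.1 317. ] 0.72 [0.6348 0.1753 0.15  ]
level_finger [311.4 272.9] 0.84 [0.57   0.2191 0.15  ]
[293.1, 215.4] 0.83 [0.48649227 0.18155407 0.19      ]
```

View pics/w2.png

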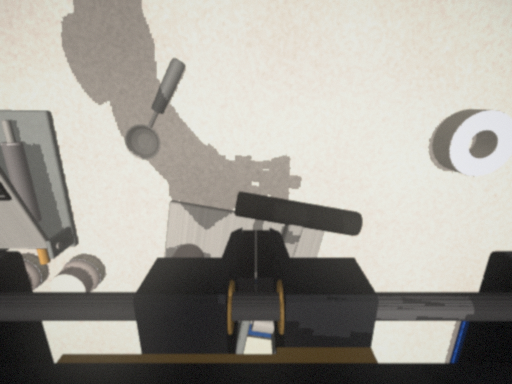

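The crossbar ends are at (237,203) and (361,221), so its centre is (299,213). That gives about (0.483,0.188), which agrees with the top view. Pressing to a TCP height of about 0.161.

Emit:
drive_tool([
  [[5, 20, -15, 0, 0], [5, 18, -20, 0, 0], [0, 0, -20, 0, 0], [0, 0, -12, 0, 0], [0, 0, -12, 0, 0], [0, 0, -10, 0, 0], [0, 0, -10, 0, 0], [0, 0, -6, 0, 0], [0, 0, -3, 0, 0], [0, 0, 0, 0, 0]],
])

```text
clock: 8.35
tool_pos: [0.4812, 0.1852, 0.1623]
eef_rot: [-0.047, 0.999, -0.001, -0.002]
contact_force: [-5.4, -1.1, 6.7]
opening: 0.003
```

Run:
```python
from h import *
for c in("side","top"):
    im=cams.snapshot(c)
    im=im[110:220,160:320] if c=="side" else im[140:240,180:340]
    cv2.imwrite(f"pics/{c}3.png",cv2.resize(im,None,fx=5,fy=5,interpolation=cv2.INTER_CUBIC))
cv2.imwrite("pics/w3.png",cams.snapshot("wrist"))
print([(d["at"],d["confidence"]) for d in cams.mark_of("side","lever_bar")[:1]])
for z in(.11,.15,.19): print(z,proj("side",[.48,.189,z]))
```

```text
[([194.8, 169.8], 0.56)]
0.11 [200.59011964 182.11435456]
0.15 [199.42460822 172.22737277]
0.19 [198.21851946 161.99617518]
```

View pics/side3.png

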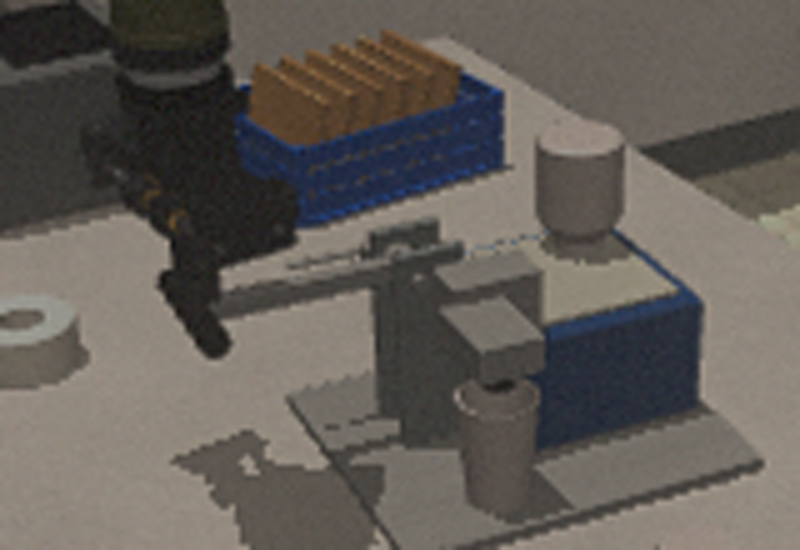

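View pics/w3.png

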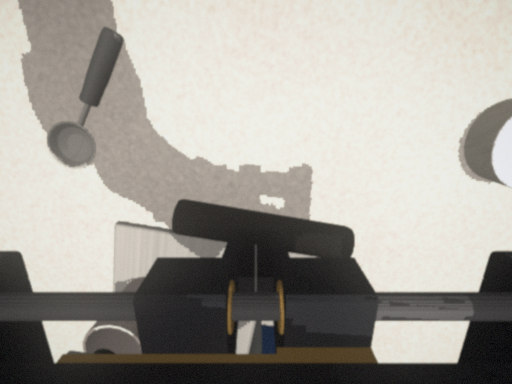

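The crossbar is under the fingertips, and the arm runs nearly parallel to the finger, with the finger's tip at zoom (290,267). I'll compare the arm with projected lever angles.

Run:
```python
from h import *
P=np.array([.6365,.176,.15]); u=np.array([-.99,.1,0]);u/=np.linalg.norm(u); v=np.array([-u[1],u[0],0])
n=-np.array([.1,.99,0])/np.linalg.norm([.1,.99])
b=cv2.imread("pics/side3.png")
def z(p): q=proj("side",p); return (q-[160,110])*5
s=sensors.get_state(); print(s["clock"],s["tool_pos"],s["contact_force"])
for th,col in((.15,(0,0,255)),(.25,(0,255,0)),(.35,(255,0,0))):
    e=.25-th
    p=[P+d*(u*np.cos(e)+np.array([0,0,1])*np.sin(e)) for d in(0,.15,.16)]
    side=n*.0
    print(th,[z(q).round().tolist() for q in p])
    cv2.line(b,tuple(map(int,z(p[0]))),tuple(map(int,z(p[2]))),col,1)
f=P+np.array([.0,.0,0])+u*.078-n*.038
print("finger",z(f),z(f-u*.06)); cv2.line(b,tuple(map(int,z(f))),tuple(map(int,z(f-u*.06))),(0,255,255),1)
cv2.imwrite("pics/side3b.png",b[150:450,100:500].repeat(2,0).repeat(2,1))
```

```text
8.55 [0.48126604 0.18525407 0.16268953] [-4.97307127 -0.55956103  6.19376436]
0.15 [[403.0, 264.0], [204.0, 288.0], [191.0, 290.0]]
0.25 [[403.0, 264.0], [206.0, 307.0], [192.0, 310.0]]
0.35 [[403.0, 264.0], [209.0, 326.0], [195.0, 330.0]]
finger [285.24963084 264.40640813] [361.80208526 248.03823142]
```

View pics/side3b.png

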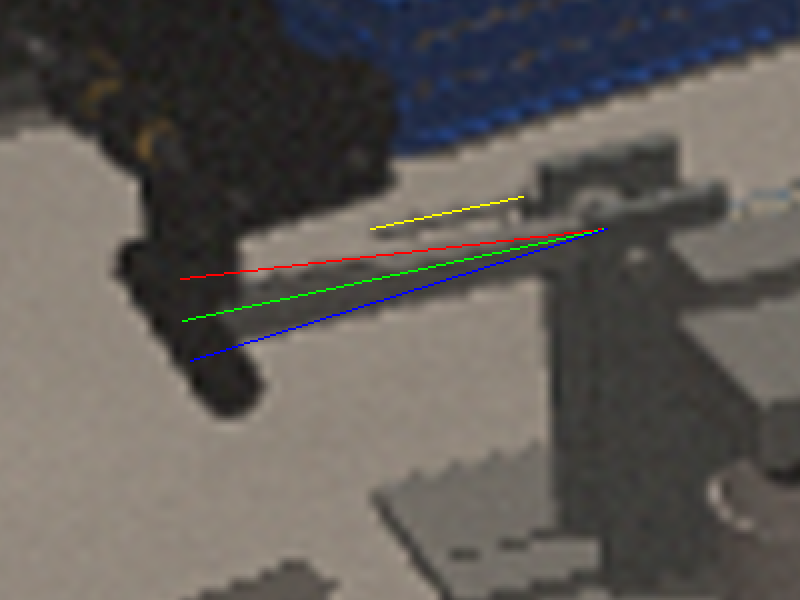

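The arm lies on the green (level) line. TCP height 0.1627 puts the lever at about 0.24 rad. A 1 mm trim, then hold.

Emit:
drive_tool([
  [[0, 0, -1, 0, 0], [0, 0, 0, 0, 0], [0, 0, 0, 0, 0], [0, 0, 0, 0, 0], [0, 0, 0, 0, 0], [0, 0, 0, 0, 0], [0, 0, 0, 0, 0], [0, 0, 0, 0, 0], [0, 0, 0, 0, 0], [0, 0, 0, 0, 0]],
])

```text
clock: 9.55
tool_pos: [0.4815, 0.1853, 0.1618]
eef_rot: [-0.047, 0.999, -0.001, -0.001]
contact_force: [-5.9, -1.1, 6.7]
opening: 0.009
```

Emit:
drive_tool([
  [[0, 0, 0, 0, 0], [0, 0, 0, 0, 0], [0, 0, 0, 0, 0], [0, 0, 0, 0, 0], [0, 0, 0, 0, 0], [0, 0, 0, 0, 0], [0, 0, 0, 0, 0], [0, 0, 0, 0, 0], [0, 0, 0, 0, 0], [0, 0, 0, 0, 0]],
])

```text
clock: 10.55
tool_pos: [0.4815, 0.1853, 0.1618]
eef_rot: [-0.047, 0.999, -0.001, -0.001]
contact_force: [-5.1, -0.2, 6.3]
opening: 0.003
```

Emit:
drive_tool([
  [[0, 0, 0, 0, 0], [0, 0, 0, 0, 0], [0, 0, 0, 0, 0], [0, 0, 0, 0, 0], [0, 0, 0, 0, 0], [0, 0, 0, 0, 0], [0, 0, 0, 0, 0], [0, 0, 0, 0, 0], [0, 0, 0, 0, 0], [0, 0, 0, 0, 0]],
])

```text
clock: 11.55
tool_pos: [0.4815, 0.1853, 0.1618]
eef_rot: [-0.047, 0.999, -0.001, -0.001]
contact_force: [-5.4, -0.4, 6.3]
opening: 0.003
```

Emit:
drive_tool([
  [[0, 0, 0, 0, 0], [0, 0, 0, 0, 0], [0, 0, 0, 0, 0], [0, 0, 0, 0, 0], [0, 0, 0, 0, 0]],
])

```text
clock: 12.05
tool_pos: [0.4815, 0.1853, 0.1618]
eef_rot: [-0.047, 0.999, -0.001, -0.001]
contact_force: [-5.8, -0.6, 7.3]
opening: 0.003
```

Run:
```python
from h import *
a=cams.snapshot("side"); cv2.imwrite("pics/side4.png",a[100:400,150:450].repeat(2,0).repeat(2,1))
```

```text
(no output)
```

View pics/side4.png

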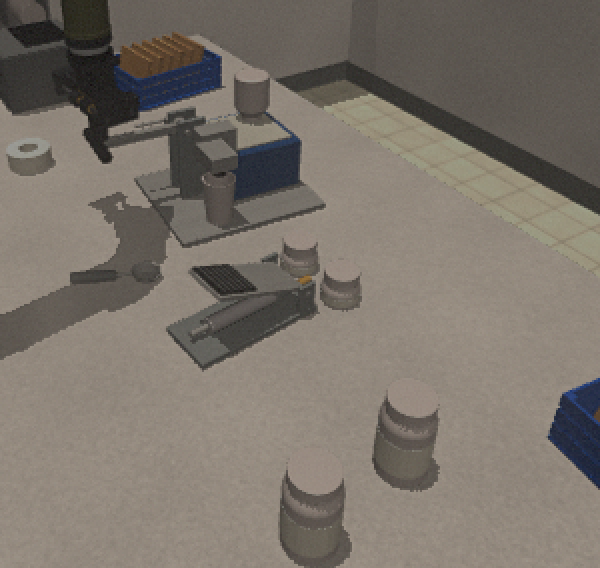

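The force reads slightly under the nominal 8 N, so I'll check the lever angle more precisely from the arm's edge. The rest picture serves as calibration.

Run:
```python
from h import *
a=cams.snapshot("side"); cv2.imwrite("pics/side5.png",a)
r0=cv2.imread("pics/side0.png")
A=np.hstack([cv2.resize(x[140:190,185:250],None,fx=6,fy=6,interpolation=cv2.INTER_CUBIC) for x in(r0,a)])
A=cv2.convertScaleAbs(A,alpha=1.5); cv2.imwrite("pics/cmp.png",A)
for nm,x in(("rest",r0),("now",a)):
    g=cv2.GaussianBlur(cv2.cvtColor(x,cv2.COLOR_BGR2GRAY).astype(float),(3,1),0)
    for c in range(206,234,3):
        dg=np.diff(g[150:190,c]); 
        print(nm,c,"up-edges",[(150+i+1,int(dg[i])) for i in np.argsort(-dg)[:2]],"down",[(150+i+1,int(dg[i])) for i in np.argsort(dg)[:2]])
```

```text
rest 206 up-edges [(np.int64(170), 41), (np.int64(165), 36)] down [(np.int64(161), -34), (np.int64(160), -15)]
rest 209 up-edges [(np.int64(166), 36), (np.int64(165), 34)] down [(np.int64(161), -29), (np.int64(160), -17)]
rest 212 up-edges [(np.int64(151), 52), (np.int64(166), 40)] down [(np.int64(161), -22), (np.int64(160), -18)]
rest 215 up-edges [(np.int64(153), 45), (np.int64(166), 40)] down [(np.int64(160), -22), (np.int64(162), -17)]
rest 218 up-edges [(np.int64(155), 46), (np.int64(166), 38)] down [(np.int64(160), -27), (np.int64(189), -22)]
rest 221 up-edges [(np.int64(156), 69), (np.int64(166), 41)] down [(np.int64(160), -31), (np.int64(162), -26)]
rest 224 up-edges [(np.int64(166), 54), (np.int64(156), 46)] down [(np.int64(160), -30), (np.int64(162), -25)]
rest 227 up-edges [(np.int64(166), 50), (np.int64(155), 46)] down [(np.int64(162), -31), (np.int64(160), -24)]
rest 230 up-edges [(np.int64(166), 52), (np.int64(154), 46)] down [(np.int64(162), -35), (np.int64(160), -23)]
rest 233 up-edges [(np.int64(153), 49), (np.int64(152), 36)] down [(np.int64(162), -36), (np.int64(15
[... 409 characters left out ...]
.int64(166), -51), (np.int64(165), -13)]
now 218 up-edges [(np.int64(160), 59), (np.int64(171), 57)] down [(np.int64(167), -38), (np.int64(163), -35)]
now 221 up-edges [(np.int64(156), 70), (np.int64(170), 39)] down [(np.int64(167), -26), (np.int64(162), -23)]
now 224 up-edges [(np.int64(170), 48), (np.int64(156), 47)] down [(np.int64(166), -42), (np.int64(161), -20)]
now 227 up-edges [(np.int64(169), 56), (np.int64(162), 52)] down [(np.int64(161), -40), (np.int64(165), -38)]
now 230 up-edges [(np.int64(154), 51), (np.int64(153), 38)] down [(np.int64(160), -34), (np.int64(165), -23)]
now 233 up-edges [(np.int64(153), 52), (np.int64(162), 50)] down [(np.int64(164), -44), (np.int64(160), -32)]
```

View pics/cmp.png

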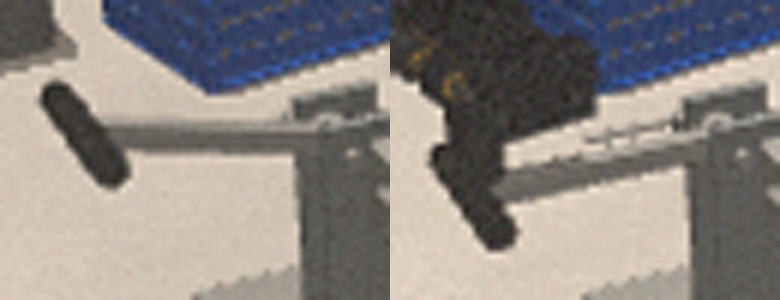

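The bar's near end dropped about 10 px from rest, and the model gives 10.2 px for 0.25 rad. The arm is also parallel to the finger. The lever is level, so I'm handing in.

Run:
```python
from h import *
s=sensors.get_state(); print(s["clock"],s["tool_pos"],s["contact_force"]); print(r.finish_job())
```

```text
12.15 [0.48145457 0.18529475 0.16179622] [-5.45609568 -0.36117519  6.02224198]
the job is handed in; nothing more can be done
None
```

I gave the pedal pump a full stroke, then pressed the lever to level and held it there for over three seconds. I handed the job in at 12.15 s with the closed fingers still pressing the lever.

- **Pedal:** it reached its stop at a tread height of about 56–57 mm. There the force jumped from 24 N to 55 N with almost no further movement. A picture after release showed it fully up.
- **Lever:** I held it from about 8.4 s until hand-in. The fingertips were 162 mm up, against 161 mm for exactly level. In the side picture the crossbar had dropped about 10 px from rest, where about 10.2 px is expected, so the angle is about 0.245 rad. The arm lies parallel to the fixed finger.
- **Other things:** in the last full side picture the canister stood upright under the chute. Nothing else looked moved, though I checked this by eye and did not measure it.

**Disagreements:**
- **Lever force:** it read about 6–7 N vertically, plus about 5 N sideways, rather than the nominal 8 N. The pedal force read about 20% low in the same way, so I trusted the height and the picture.
- **Lever angle:** the trained network's mark on the bar suggested about 0.22 rad before my last 1 mm trim. That is lower than my measurement but within tolerance.

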